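Hook the bit till forward onto its catch and stow the tape measure behind it

ROBOT

A 6-joint arm with a two-finger parallel gripper is mounted at the origin on the work surface; the furniture and walls round the work are solid. World frame = base frame: x ahead of the robot, y to its left, z up, the work surface at z = 0. Lengths are in m, angles in rad, forces in N, time in s.
With the tool pointing down it reaches from about 0.4 to 0.825 m from the base axis. Payload 7 kg.
Tool frame: the origin (TCP) lies on the centre line of the jaws, within the pads' length; the fingertips stand tip_reach ahead of it and the grasp point (between the pads) is the TCP (tip_reach is the distance from the TCP to the fingertips, in m); z points along the fingers, y is the line along which they close (so a half turn about z gives the same grasp; the last joint's range is limited). The gripper opens to 88 mm and grips with 3 to 60 N. Pads are 19 mm wide; open, the fingers measure 130 mm over their backs; the gripper's body (78 mm by 193 mm) begins 47 mm behind the grasp point.
Start: joints at [1.513, 0.359, 0.012, 0, -1.224, -0.288], TCP at [0.229, 0.635, 0.215] pointing down, gripper open.
Joint ranges: [-3.07, 3.07], [-1.43, 2.12], [-1.02, 1.25], [-3.03, 1.67], [-3.05, -0], [-3.03, 3.03]. Speed limits (rad/s): [2.39, 2.39, 3.01, 3.14, 3.14, 3.14].

INTERFACE

Orientations are given as [roll, pitch, yaw] about the fixed x, y, z axes, in that order (R = Rz(yaw) Ry(pitch) Rx(roll)).
In Python, from station import get_state, grab_frame, calibration, job_done, find_in, mark_of, tip_reach gives the robot as it stands.
- The arm moves only by the shell command python3 -m handwheel 'ROWS' [OPENING] [FORCE]. ROWS is JSON, a list of rows, each an object with "delta_pos": the shift along the world's x, y, z in units of 30 mm (1.0 is 30 mm), a list of three; "dr": the turn, a rotation vector about the world's x, y, z in degrees, a list of three. In form: [{"delta_pos": [tx, ty, tz], "dr": [rx, ry, rz]}, ...]. A call has 1 to 10 rows; each row shifts and turns the commanded pose from where the row before left it; what a row does not reach is not made up. A row lasts 1/10 s, in which the tool goes at most 50 mm and 8.59 degrees, less where a joint would pass 70% of its speed; a pose out of reach is approached as far as the arm can. A call is refused whole if a number of a shift passes 1 or a number of a turn 8.59, either way. A call with a gripper value outside its range is refused whole. OPENING is the closure, from -1 (fully open) to 1 (shut), set as the call begins (- or left out, the last holds). The fingers move at their own pace and stop on an object; FORCE is the grip in N (left out, the last holds). Time passes only in rows, so rows that do not move let the fingers close. It gives the time, the measured TCP pose, the force, the opening and the grip force at its end, in the units of the state.
- get_state(): the state, without advancing time (a new reading comes with each control period).
- grab_frame(name): name is "scene" or "top" or "wrist"; returns the picture (420x560x3 uint8, red, green, blue); there is no depth.
- calibration(name): a dict with "fx", "fy", "cx", "cy" (pixels), "extrinsics" (4x4, takes a point from world to camera coordinates). Camera axes: x right, y down, z forward; pixel columns grow to the right and rows downward; lengths in m; the calibration is good to about 2 mm. A picture is of the moment at which its call begins: read the wrist's pose just before it. calibration takes no time and is no camera call; for the wrist camera it gives the pose at the moment of the call.
- job_done(): hands the job in; it is judged then, once.
Trained networks look in the newest picture that a camera, given by its name, has taken for a name from the list of things; names that differ only in an ending like _2 or _b are one class to them, and where a whole thing is asked for, a point or a joint stands for the part that bears it (a point fixed in the world has none). Each returns a list of dicts, best first, with "conf" (0 to 1); they miss things now and then, are a little off and sometimes report something else, mostly with a low value. They report only what shows in the picture. A call takes as long as a camera call. They do not tell look-alikes from the thing itself.
- find_in(camera, query): "location" ([column, row] in pixels, amid what is visible of it).
- mark_of(camera, query): "location" ([column, row] in pixels: a listed point, or the origin of a listed thing).
The state is a dict: "t": time; "q": joint angles; "qd": joint speeds; "joint_efforts": joint torques, N m; "eef_pos": TCP position; "ee_rot": TCP orientation; "force": force on the tool from outside, world axes, zero at the start; "moment": the same for the moment, N m; "width": finger opening in m; "gripper_force": force on a finger pad.
Only numpy, scipy, OpenCV 4.12 (cv2) and the standard library are available. Lean on these libraries where they do the work, as an engineer would, in place of code of your own. Each camera call takes 0.05 s, during which the arm holds its last target. There are 200 camera calls.

TASK

Draw the sliding till of the open tool chest towards you until its spring catch snaps up behind it and holds it; feel for the buffers and do not force it. Then pick up the yellow tape measure and set it down, not drop it, upright on the floor of the chest in the well that the till has uncovered. Do not knock over the glue bottle.

Things in the scene. Friction and masses are not known exactly. Their poses are not given: they have to be found in the camera images.
- tool_chest: Open wooden chest, fixed to the bench, 262 (x) by 190 (y) by 80 mm high, walls 9 mm. Origin: centre of its underside; x runs from its front (robot side) to its back, y left, z up. 9 mm wide runners along both side walls, tops 45 mm above the bench, carry the till. At the front a bar with two rubber buffers and a leaf catch, screwed in slots: the till's home place differs from chest to chest.
- till: Loose wooden tray in the chest, 70 (x) by 168 (y) mm, filled with driver bits, about 0.6 kg; slides along chest x with 2 to 5 N. Origin: centre of its underside, 45 mm above the bench. At its front it meets buffers of 4.6 N/mm together and must be pressed about 2 mm into them (8 to 14 N in all) before the catch snaps up; more than 18 N from the fingers is forcing it.
- till_lip (a point): Middle of the top edge of the till's far wall, on its back face, 86 mm above the bench; wall 6 mm thick, the other walls 7 mm lower. Axes as the till's. Start: 46 to 54 mm of open gap between this face and the chest's back wall, where closed fingers can go down behind the lip. Home: this point lies 17 to 38 mm in front of the chest's origin (chest x), where exactly must be felt.
- till_catch (a joint): Angle (rad) of the 16 mm wide steel leaf catch under the middle of the till. 0: tooth up; 0.07 to 0.11: pressed down by the till passing over it (2 to 3 N of extra pull on its ramp). It reads 0 before the till reaches it, and below 0.05 again when the till is home: the tooth then stands behind the far wall and the buffers hold the till against it.
- well_floor (a point): A point on the floor of the chest, 8 mm above the bench, 60 mm behind the chest's origin, in the middle of its width. Axes as the chest's. The well left open behind the till when that is home is 154 mm wide (y, between the runners, 77 mm either side of here); to the back wall's inner face it is 62 mm from here, to the front at least 77 mm.
- tape_centre (a point): Centre of the case of the yellow tape measure, 33 mm above its underside; it stands upright on the bench. Case 34 mm thick (x), 73 mm long (y), 65 mm high (z), about 0.32 kg; grasp it across its thickness. From the case's low -y end a stub of blade sticks out, to 85 mm from this point.
- tape_measure: The same tape measure; origin at its underside, 25 mm from the case's centre towards the blade end; axes as above.
- glue_bottle: Yellow wood-glue bottle with an orange nozzle, 62 mm thick, 179 mm tall, loose, standing; origin at the centre of its underside. A bystander.
Mind the look-alikes: they are no part of the job. There is more than one size of the tape_measure; the job needs the larger.

How it is judged:
On the way:
1. the till is drawn forward and its catch has snapped up behind it (x of till_lip in the frame of tool_chest below -0.008 m and z of till_lip in the frame of tool_chest below 0.092 m and value of joint till_catch below 0.05 rad), for 0.2 s.
At the end, for the whole second after the job is handed in: The till is forward and held by its raised catch (lip at least 8 mm in front of the chest's middle, catch below 0.05 rad); the tape measure stands upright (within 0.15 rad) and still on the floor of the well behind it (centre 33 to 48 mm above the chest's underside) (all of step 1 and x of tape_centre in the frame of tool_chest between -0.02 and 0.122 m and y of tape_centre in the frame of tool_chest between -0.08 and 0.08 m and z of tape_centre in the frame of tool_chest between 0.033 and 0.048 m and angle between tape_centre's own z axis and vertical below 0.15 rad and linear speed of tape_measure below 0.02 m/s); the robot touches nothing.
It fails at once if the till is forced: more than 18 N between the fingers and the till (contact force between the fingers and till above 18 N).
It fails at once if the tape measure is dropped or rammed into the chest: more than 40 N between them (contact force between tape_measure and tool_chest above 40 N).
It fails at once if the glue bottle is knocked over (angle between glue_bottle's own z axis and vertical above 0.4 rad).
It also fails if it takes over 69 s, if anything falls off the work surface, if the arm or the gripper's body presses on something with over 40 N, if the wrist force passes 120 N, or if a joint passes its speed limit or range.

## Working session

There is one attempt and no reset: what is moved stays moved. The work goes in short steps, Python scripts to look and compute and a shell command to move; the robot and the scene stay as the last step left them, time stands still between calls to the robot, and variables do not carry over. Pictures are saved under pics/ and viewed, at most 13 in all, crops included, and the job is handed in when it is done.

```bash
mkdir -p pics; cat > h.py <<'E'
import numpy as np, cv2
from station import *
def save(cam,name):
    im=grab_frame(cam); cv2.imwrite(f'pics/{name}.png',im[:,:,::-1]); return im
def ray(cam,px,z):
    c=calibration(cam); E=np.array(c['extrinsics']); R,t=E[:3,:3],E[:3,3]
    d=R.T@np.array([(px[0]-c['cx'])/c['fx'],(px[1]-c['cy'])/c['fy'],1]); o=-R.T@t
    return o+d*(z-o[2])/d[2]
def proj(cam,p):
    c=calibration(cam); E=np.array(c['extrinsics']); v=E[:3,:3]@np.array(p)+E[:3,3]
    return [c['fx']*v[0]/v[2]+c['cx'],c['fy']*v[1]/v[2]+c['cy']]
Z=dict(tool_chest=0,till=.045,till_lip=.086,well_floor=.008,tape_centre=.033,tape_measure=0,glue_bottle=0)
E
python3 - <<'E'
from h import *
a=save('top','top0'); b=save('scene','scene0')
cv2.imwrite('pics/both.png',cv2.resize(np.hstack([a,b])[:,:,::-1],(800,300)))
for cam in ['top','scene']:
    print(cam,'cam pos',ray(cam,[280,210],0).round(3))
    for k,z in Z.items():
        for d in mark_of(cam,k)[:4]: print(k,np.round(d['location'],1),round(d['conf'],2),ray(cam,d['location'],z).round(3))
s=get_state();print(tip_reach if not callable(tip_reach) else tip_reach(),s)
E
```

```text
top cam pos [ 0.505 -0.033  0.   ]
tool_chest [193.4 218.6] 0.85 [0.485 0.183 0.   ]
till [191.7 218.4] 0.42 [0.481 0.179 0.045]
till_lip [192.2 181.9] 0.75 [0.561 0.171 0.086]
well_floor [194.9 193.9] 0.6 [0.546 0.179 0.008]
well_floor [387.2 222. ] 0.5 [ 0.472 -0.301  0.008]
tape_centre [327.8 248.1] 0.73 [ 0.407 -0.147  0.033]
tape_centre [280.1 240.9] 0.67 [ 0.426 -0.032  0.033]
tape_measure [324.8 240.3] 0.9 [ 0.428 -0.144  0.   ]
tape_measure [293.3 236.3] 0.7 [ 0.438 -0.065  0.   ]
glue_bottle [383.2 221.5] 0.71 [ 0.474 -0.293  0.   ]
scene cam pos [0.551 0.049 0.   ]
till [243.1 179.7] 0.76 [0.514 0.169 0.045]
till_lip [258.1 160.2] 0.94 [0.569 0.171 0.086]
well_floor [254.8 184.4] 0.72 [0.549 0.164 0.008]
tape_centre [288.  276.8] 0.8 [ 0.422 -0.146  0.033]
tape_centre [263.9 243.6] 0.79 [ 0.435 -0.034  0.033]
tape_measure [275.6 256.7] 0.95 [ 0.448 -0.065  0.   ]
tape_measure [295.2 285.2] 0.87 [ 0.435 -0.159  0.   ]
glue_bottle [344.9 318.7] 0.6 [ 0.469 -0.297  0.   ]
0.019 {'t': 0.8, 'q': array([ 1.51310937e+00,  3.58548655e-01,  1.19031567e-02, -2.96554273e-06,
       -1.22409652e+00, -2.88089854e-01]), 'qd': array([-1.30077824e-04, -5.15737072e-04,  3.35736235e-04, -1.32969858e-03,
       -6.07621441e-04,  5.97255469e-05]), 'joint_efforts': array([ 3.49054835e-05, -5.82290089e+01,  2.93292153e+01,  7.00251549e+00,
        1.27032763e-02, -7.41376198e-06]), 'eef_pos': array([0.22879161, 0.63502112, 0.21459531]), 'ee_rot': array([-3.14154137e+00,  1.81049804e-05, -3.45777817e-01]), 'force': array([ 0.14955608, -0.57061865,  0.3351638 ]), 'moment': array([-0.00318514,  0.02393744, -0.00755608]), 'gripper_force': 0.0, 'width': 0.08751581781721612}
```

View pics/top0.png

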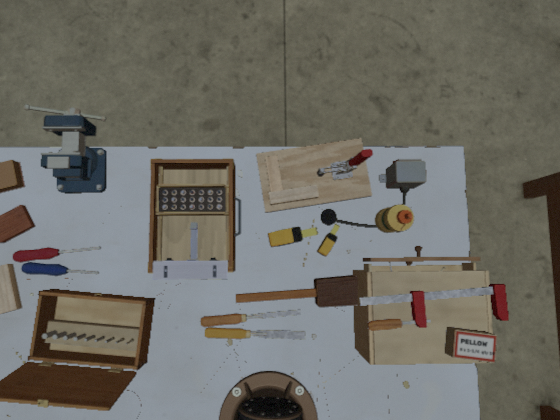

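View pics/scene0.png

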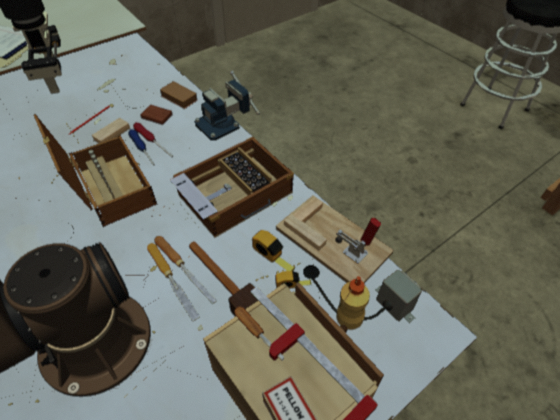

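The top view shows the open chest at columns 150–235, rows 160–278, with the till at about (193,200). There are two tape measures: one at (285,237), which looks larger, and one at (327,243), which looks smaller. I'll confirm with an enlarged crop.

```bash
python3 - <<'E'
import cv2
a=cv2.imread('pics/top0.png')[150:290,140:350]
cv2.imwrite('pics/crop1.png',cv2.resize(a,(798,532),interpolation=cv2.INTER_CUBIC))
E
```

```text
(no output)
```

View pics/crop1.png

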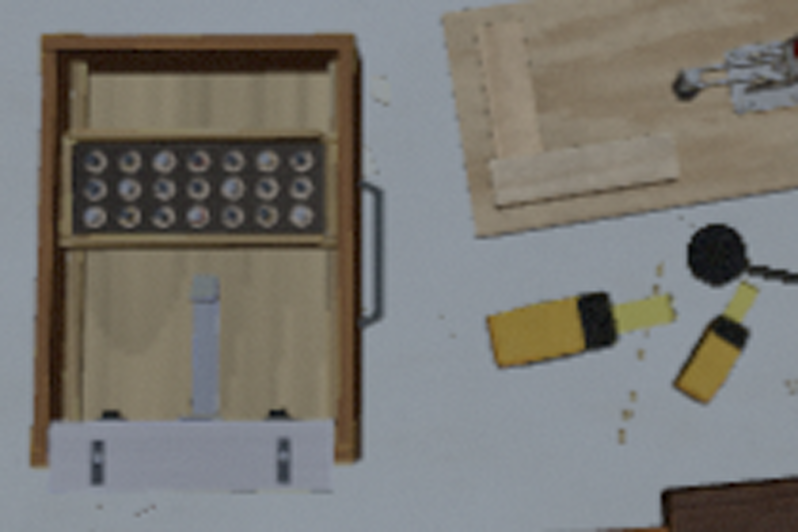

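The crop shows the tape with its case at crop (550,330), about 33 px (roughly 73 mm) long. The other, at crop (712,360), is about 20 px long. The larger one at top-image (285,237) is therefore the one to use.

```bash
python3 - <<'E'
from h import *
f=lambda c:[140+c[0]/3.8,150+c[1]/3.8]
for n,c,z in [('BL',(41,36),.08),('BR',(356,36),.08),('FL',(30,467),.08),('FR',(358,462),.08),('lipL',(64,135),.086),('lipR',(336,135),.086),('lipmid',(200,134),.086),('t1',(487,315),.065),('t2',(585,298),.065),('t3',(592,348),.065),('t4',(497,367),.065),('bladeend',(674,306),.0),('innerback',(200,52),.08),('catchtip',(205,277),.045)]:
    print(n,ray('top',f(c),z).round(4))
E=np.array(calibration('top')['extrinsics']);print(-E[:3,:3].T@E[:3,3])
E
```

```text
BL [0.6159 0.2687 0.08  ]
BR [0.6152 0.0763 0.08  ]
FL [0.3543 0.2688 0.08  ]
FR [0.3551 0.0744 0.08  ]
lipL [0.5532 0.2517 0.086 ]
lipR [0.5523 0.0877 0.086 ]
lipmid [0.5534 0.1699 0.086 ]
t1 [ 0.4433 -0.0032  0.065 ]
t2 [ 0.4533 -0.0636  0.065 ]
t3 [ 0.4225 -0.0675  0.065 ]
t4 [ 0.4114 -0.0091  0.065 ]
bladeend [ 0.4524 -0.126   0.    ]
innerback [0.6055 0.1717 0.08  ]
catchtip [0.47   0.1733 0.045 ]
[ 0.38184158 -0.0082429   1.02874679]
```

```bash
python3 -m handwheel '[{"delta_pos":[0.73,-0.96,0],"dr":[0,0,1.24]},{"delta_pos":[0.73,-0.96,0],"dr":[0,0,1.24]},{"delta_pos":[0.73,-0.96,0],"dr":[0,0,1.24]},{"delta_pos":[0.73,-0.96,0],"dr":[0,0,1.24]},{"delta_pos":[0.73,-0.96,0],"dr":[0,0,1.24]},{"delta_pos":[0.73,-0.96,0],"dr":[0,0,1.24]},{"delta_pos":[0.73,-0.96,0],"dr":[0,0,1.24]},{"delta_pos":[0.73,-0.96,0],"dr":[0,0,1.24]}]' 1 20
python3 -m handwheel '[{"delta_pos":[0.73,-0.96,0],"dr":[0,0,1.24]},{"delta_pos":[0.73,-0.96,0],"dr":[0,0,1.24]},{"delta_pos":[0.73,-0.96,0],"dr":[0,0,1.24]},{"delta_pos":[0.73,-0.96,0],"dr":[0,0,1.24]},{"delta_pos":[0.73,-0.96,0],"dr":[0,0,1.24]},{"delta_pos":[0.73,-0.96,0],"dr":[0,0,1.24]},{"delta_pos":[0.73,-0.96,0],"dr":[0,0,1.24]},{"delta_pos":[0.73,-0.96,0],"dr":[0,0,1.24]},{"delta_pos":[0,0,0],"dr":[0,0,0]},{"delta_pos":[0,0,0],"dr":[0,0,0]}]'
python3 - <<'E'
from h import *
w=save('wrist','w1')
for k in ['till_lip','tool_chest','till','well_floor']:
    for d in mark_of('wrist',k)[:2]: print(k,np.round(d['location'],1),round(d['conf'],2),ray('wrist',d['location'],Z[k]).round(4))
s=get_state();print(s['eef_pos'],s['ee_rot'],s['force'],s['width'],s['t'])
E
```

```text
t: 1.6
eef_pos: [0.4047, 0.4034, 0.2148]
ee_rot: [-3.141, -0.0, -0.172]
force: [0.1, 0.5, 0.2]
width: 0.0292
gripper_force: 0.0
t: 2.6
eef_pos: [0.5795, 0.1734, 0.2143]
ee_rot: [3.141, 0.0, -0.002]
force: [-0.5, 0.2, -0.6]
width: 0.0002
gripper_force: 0.0
till_lip [455.2 302.2] 0.63 [ 0.4702 -0.0015  0.086 ]
till_lip [278.  220.8] 0.59 [0.5569 0.1787 0.086 ]
till [281.1 239.5] 0.81 [0.5224 0.1762 0.045 ]
well_floor [278.4 211. ] 0.81 [0.5445 0.1794 0.008 ]
well_floor [280.2 238. ] 0.68 [0.5105 0.1773 0.008 ]
[0.57877821 0.17509737 0.21477378] [-3.14134240e+00 -2.56899683e-04  1.77250511e-03] [-0.35018548 -0.24775908 -0.6733955 ] -0.00024243725267285104 2.85
```

View pics/w1.png

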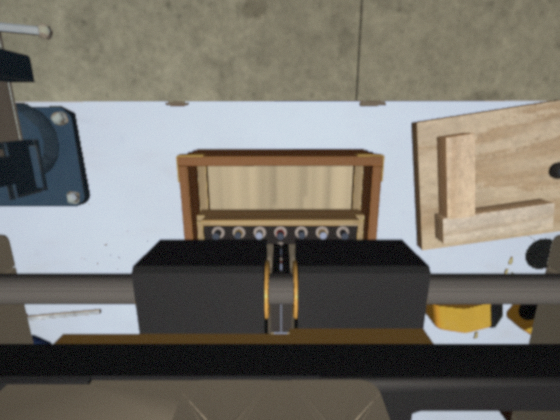

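The wrist view looks forward over the closed fingers. It shows the lip's back edge at about row 216 and the back wall's inner top edge at about row 165. The chest walls run from column 180 to 382.

```bash
python3 - <<'E'
from h import *
im=cv2.imread('pics/w1.png')
g=cv2.cvtColor(im,6)[:,270:290].mean(1)
print([(i,int(g[i])) for i in range(145,235,1)])
for r,z in [(214,.086),(216,.086),(165,.08),(151,.08)]: print(r,ray('wrist',[281,r],z).round(4))
for c in (180,382): print(ray('wrist',[c,158],.08).round(4))
E
```

```text
[(145, 213), (146, 212), (147, 203), (148, 171), (149, 116), (150, 66), (151, 46), (152, 43), (153, 44), (154, 46), (155, 58), (156, 80), (157, 97), (158, 103), (159, 104), (160, 105), (161, 105), (162, 105), (163, 105), (164, 107), (165, 120), (166, 141), (167, 156), (168, 161), (169, 162), (170, 162), (171, 162), (172, 162), (173, 162), (174, 162), (175, 162), (176, 161), (177, 162), (178, 162), (179, 162), (180, 161), (181, 161), (182, 161), (183, 161), (184, 161), (185, 161), (186, 161), (187, 161), (188, 161), (189, 161), (190, 161), (191, 161), (192, 161), (193, 160), (194, 160), (195, 160), (196, 161), (197, 160), (198, 161), (199, 159), (200, 160), (201, 159), (202, 160), (203, 160), (204, 161), (205, 161), (206, 161), (207, 156), (208, 141), (209, 110), (210, 79), (211, 67), (212, 68), (213, 70), (214, 69), (215, 67), (216, 66), (217, 69), (218, 78), (219, 100), (220, 130), (221, 151), (222, 158), (223, 155), (224, 144), (225, 119), (226, 93), (227, 88), (228, 95), (229, 96), (230, 89), (231, 81), (232, 78), (233, 77), (234, 77)]
214 [0.5635 0.1764 0.086 ]
216 [0.5615 0.1764 0.086 ]
165 [0.6089 0.1765 0.08  ]
151 [0.6217 0.1765 0.08  ]
[0.6152 0.2694 0.08  ]
[0.6155 0.0836 0.08  ]
```

```bash
python3 -m handwheel '[{"delta_pos":[0.14,0,-0.6],"dr":[0,0,0]},{"delta_pos":[0,0,-0.6],"dr":[0,0,0]},{"delta_pos":[0,0,-0.6],"dr":[0,0,0]},{"delta_pos":[0,0,-0.6],"dr":[0,0,0]},{"delta_pos":[0,0,-0.5],"dr":[0,0,0]},{"delta_pos":[0,0,-0.5],"dr":[0,0,0]},{"delta_pos":[0,0,-0.5],"dr":[0,0,0]},{"delta_pos":[0,0,-0.4],"dr":[0,0,0]},{"delta_pos":[0,0,-0.37],"dr":[0,0,0]},{"delta_pos":[0,0,0],"dr":[0,0,0]}]'
```

```text
t: 3.85
eef_pos: [0.5824, 0.1741, 0.0729]
ee_rot: [3.14, 0.002, 0.001]
force: [-1.2, -0.2, -0.3]
width: 0.0003
gripper_force: 0.0
```

```bash
python3 -m handwheel '[{"delta_pos":[-0.1,0,0],"dr":[0,0,0]},{"delta_pos":[-0.1,0,0],"dr":[0,0,0]},{"delta_pos":[-0.1,0,0],"dr":[0,0,0]},{"delta_pos":[-0.07,0,0],"dr":[0,0,0]},{"delta_pos":[-0.07,0,0],"dr":[0,0,0]},{"delta_pos":[-0.07,0,0],"dr":[0,0,0]},{"delta_pos":[-0.07,0,0],"dr":[0,0,0]},{"delta_pos":[-0.07,0,0],"dr":[0,0,0]}]'
python3 -m handwheel '[{"delta_pos":[-0.07,0,0],"dr":[0,0,0]},{"delta_pos":[-0.07,0,0],"dr":[0,0,0]},{"delta_pos":[-0.07,0,0],"dr":[0,0,0]},{"delta_pos":[-0.07,0,0],"dr":[0,0,0]}]'
```

```text
t: 4.65
eef_pos: [0.5637, 0.1742, 0.0745]
ee_rot: [3.142, 0.0, 0.0]
force: [0.6, -0.5, -0.3]
width: 0.0004
gripper_force: 0.0
t: 5.05
eef_pos: [0.5553, 0.1742, 0.0745]
ee_rot: [3.142, 0.0, 0.0]
force: [-0.3, -0.5, 0.6]
width: 0.0004
gripper_force: 0.0
```

```bash
python3 -m handwheel '[{"delta_pos":[-0.07,0,0],"dr":[0,0,0]},{"delta_pos":[-0.07,0,0],"dr":[0,0,0]},{"delta_pos":[-0.07,0,0],"dr":[0,0,0]}]'
python3 -m handwheel '[{"delta_pos":[-0.07,0,0],"dr":[0,0,0]},{"delta_pos":[-0.07,0,0],"dr":[0,0,0]},{"delta_pos":[-0.07,0,0],"dr":[0,0,0]}]'; python3 - <<'E'
from h import *
save('top','t2');print(mark_of('top','till_lip')[:2])
a=cv2.imread('pics/t2.png')[140:290,130:290]
cv2.imwrite('pics/crop2.png',cv2.resize(a,(640,600),interpolation=cv2.INTER_CUBIC))
E
```

```text
t: 5.35
eef_pos: [0.549, 0.1742, 0.0744]
ee_rot: [3.142, 0.0, 0.0]
force: [0.1, 0.1, -0.5]
width: 0.0006
gripper_force: 0.0
t: 5.65
eef_pos: [0.5427, 0.1742, 0.0745]
ee_rot: [-3.142, -0.0, 0.0]
force: [-0.4, 0.3, 0.6]
width: 0.0004
gripper_force: 0.0
[{'location': [190.2, 182.7], 'conf': 0.9}]
```

View pics/crop2.png

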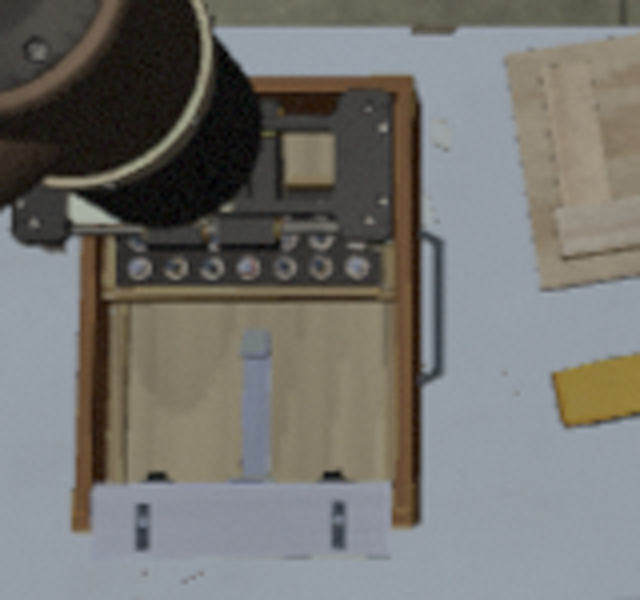

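The crop shows the till has not moved: its front edge is still at about image row 214.5. I need to check where the fingers really are.

```bash
python3 - <<'E'
from h import *
s=get_state();print(s['eef_pos'],s['q'],s['force'])
for z in (.12,.15,.18):
  print(z,[np.round(ray('top',[130+c/4,140+r/4],z),3)[:2] for c,r in [(392,92),(392,240),(12,240)]])
  print([np.round(proj('top',p),0) for p in [(.5817,.0775,z),(.5037,.2705,z)]])
print('front edge',ray('top',[193,214.5],.079),'lip w', [np.round(proj('top',(x,.174,.086)),1) for x in (.557,.53,.5)], proj('top',s['eef_pos']))
w=save('wrist','w2'); b=save('scene','s2')[120:250,150:330]
cv2.imwrite('pics/c3.png',np.hstack([w[:,:,::-1][:, :],cv2.resize(b[:,:,::-1],(582,420),interpolation=2)])[:, 160:160+1000][:, :800+100][:420,:800])
E
```

```text
[0.54262697 0.1742407  0.07448276] [ 6.53902273e-01  3.18108373e-01 -4.01864920e-01 -8.18466778e-05
 -8.50867259e-01  9.17520338e-01] [-0.51909581 -0.272019    0.08962584]
0.12 [array([0.597, 0.085]), array([0.514, 0.085]), array([0.515, 0.294])]
[array([232., 170.]), array([143., 205.])]
0.15 [array([0.59 , 0.082]), array([0.509, 0.082]), array([0.511, 0.284])]
[array([230., 167.]), array([139., 203.])]
0.18 [array([0.583, 0.079]), array([0.505, 0.079]), array([0.506, 0.274])]
[array([229., 164.]), array([135., 201.])]
front edge [0.4863634  0.16947878 0.079     ] lip w [array([190.9, 183.7]), array([190.7, 195.3]), array([190.5, 208.3])] [np.float64(191.63004228923833), np.float64(190.70587694610273)]
```

View pics/c3.png

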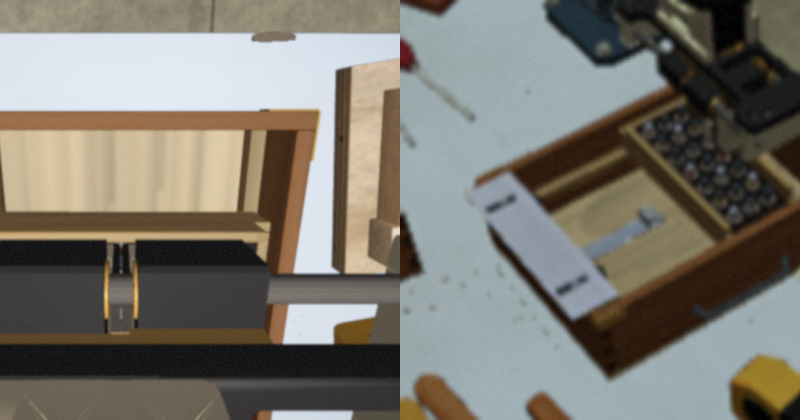

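```bash
python3 - <<'E'
from h import *
s=get_state();p=s['eef_pos'];t=tip_reach() if callable(tip_reach) else tip_reach
for n,q in [('lip.557',(.557,.174,.086)),('lip.533',(.533,.174,.086)),('tip',(p[0],p[1],p[2]-t)),('tipfront',(p[0]-.0095,p[1],p[2]-t)),('tipback',(p[0]+.0095,p[1],p[2]-t)),('wall in top',(.607,.174,.08)),('wall bot',(.607,.174,.008))]: print(n,np.round(proj('wrist',q),0),np.round(proj('scene',q),0))
E=np.array(calibration('wrist')['extrinsics']);print(-E[:3,:3].T@E[:3,3],E[:3,:3].round(2))
print(find_in('scene','till_lip')[:1],mark_of('scene','till_lip')[:1],[ray('scene',d['location'],.086) for d in mark_of('scene','till_lip')[:1]])
for d in mark_of('wrist','till_lip')[:3]:print(d,ray('wrist',d['location'],.086))
w=cv2.imread('pics/w2.png')[180:360,180:380]; b=cv2.imread('pics/s2.png')[130:205,210:305]
cv2.imwrite('pics/c4.png',np.hstack([cv2.resize(w,(400,420)),cv2.resize(b,(400,420),interpolation=2)]))
E
```

```text
lip.557 [284. 236.] [254. 161.]
lip.533 [284. 278.] [247. 165.]
tip [283. 240.] [250. 172.]
tipfront [283. 255.] [247. 173.]
tipback [283. 225.] [253. 170.]
wall in top [284. 134.] [268. 155.]
wall bot [283. 130.] [269. 174.]
[0.61447149 0.17577193 0.24420447] [[ 0.   -1.   -0.  ]
 [-0.96 -0.    0.27]
 [-0.27  0.   -0.96]]
[{'location': [243.2, 173.8], 'conf': 0.83}] [{'location': [256.3, 160.7], 'conf': 0.86}] [array([0.56391025, 0.17250404, 0.086     ])]
{'location': [280.3, 233.1], 'conf': 0.87} [0.55840751 0.17597594 0.086     ]
```

View pics/c4.png

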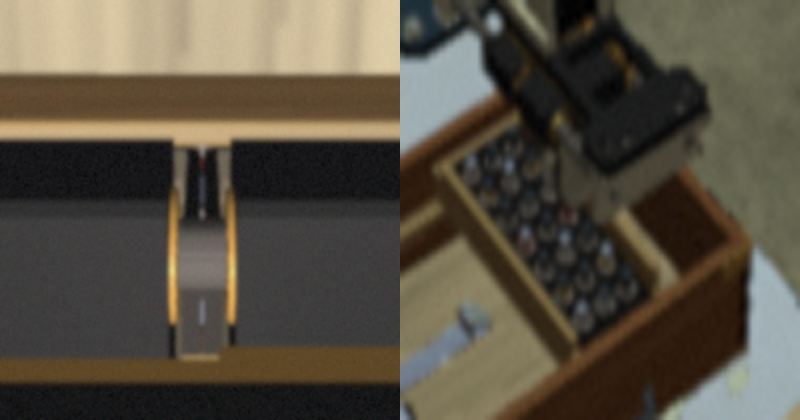

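The wrist camera sits ahead of the tool and looks back. It sees the lip's back face (rows 212–232) unobstructed, so the fingers are on the robot side of the lip or above it. I'll check the real fingertip height from this fixed camera geometry.

```bash
python3 - <<'E'
from h import *
p=get_state()['eef_pos']
for dz in (-.019,-.01,0,.01,.02,.03,.047): print(dz,[np.round(proj('wrist',p+np.array([dx,0.021,dz])),0) for dx in (.0095,0,-.0095)])
print(tip_reach); c=calibration('wrist'); print(c['fx'],c['cx'],c['cy'])
E
```

```text
-0.019 [array([248., 225.]), array([249., 240.]), array([249., 255.])]
-0.01 [array([247., 230.]), array([247., 246.]), array([248., 261.])]
0 [array([245., 236.]), array([246., 252.]), array([246., 268.])]
0.01 [array([243., 243.]), array([244., 260.]), array([244., 276.])]
0.02 [array([241., 250.]), array([241., 268.]), array([242., 285.])]
0.03 [array([238., 259.]), array([239., 278.]), array([240., 296.])]
0.047 [array([233., 276.]), array([234., 297.]), array([235., 317.])]
0.019
329.3360172383067 280.636130019774 209.08391751194668
```

```bash
python3 -m handwheel '[{"delta_pos":[0,0,0.5],"dr":[0,0,0]},{"delta_pos":[0,0,0.8],"dr":[0,0,0]},{"delta_pos":[0,0,0.7],"dr":[0,0,0]},{"delta_pos":[0.5,0,0],"dr":[0,0,0]},{"delta_pos":[0.83,0,0],"dr":[0,0,0]},{"delta_pos":[0,0,0],"dr":[0,0,0]},{"delta_pos":[0,0,-0.7],"dr":[0,0,0]},{"delta_pos":[0,0,-0.7],"dr":[0,0,0]},{"delta_pos":[0,0,-0.6],"dr":[0,0,0]},{"delta_pos":[0,0,0],"dr":[0,0,0]}]'
python3 -m handwheel '[{"delta_pos":[0,0,-0.1],"dr":[0,0,0]},{"delta_pos":[0,0,-0.1],"dr":[0,0,0]},{"delta_pos":[0,0,-0.1],"dr":[0,0,0]},{"delta_pos":[0,0,-0.1],"dr":[0,0,0]},{"delta_pos":[0,0,-0.1],"dr":[0,0,0]},{"delta_pos":[0,0,0],"dr":[0,0,0]}]'
python3 - <<'E'
from h import *
save('scene','s3');s=get_state();p=s['eef_pos'];print(p,s['force'])
for d in mark_of('scene','till_lip')[:1]: print(d)
im=cv2.imread('pics/s3.png')
im=cv2.resize(im[120:210,200:320],(800,600),interpolation=2)
for q,c in [((0,-.021,-.019),(0,0,255)),((0,.021,-.019),(0,255,0)),((0,0,0),(255,0,0)),((0,-.0965,.047),(0,255,255))]:
    u,v=proj('scene',p+np.array(q)); cv2.circle(im,(int((u-200)*6.667),int((v-120)*6.667)),6,c,2)
cv2.imwrite('pics/c5.png',im)
E
```

```text
t: 7.05
eef_pos: [0.5807, 0.1732, 0.0718]
ee_rot: [3.139, 0.005, -0.0]
force: [-0.0, -0.2, 0.4]
width: 0.0005
gripper_force: 0.0
t: 7.65
eef_pos: [0.5826, 0.1741, 0.0591]
ee_rot: [3.141, 0.001, 0.0]
force: [0.3, 0.1, -0.5]
width: 0.0005
gripper_force: 0.0
[0.58267282 0.17415521 0.05929676] [-0.20082862 -1.02817565 -0.33426218]
{'location': [256.5, 160.0], 'conf': 0.9}
```

View pics/c5.png

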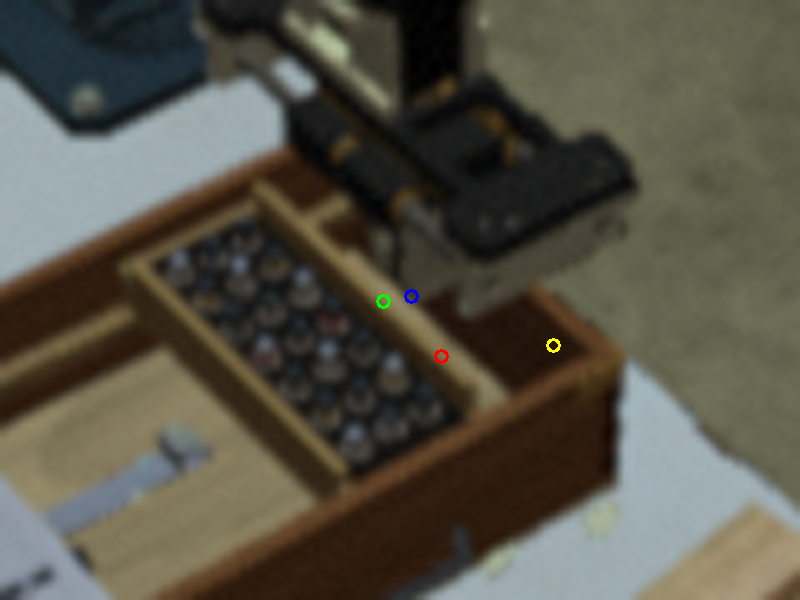

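The scene view shows the gripper sitting about 25–45 mm higher than the reported pose implies, so the fingers probably passed over the lip. I'll pull again from this lower height and feel for contact.

```bash
python3 -m handwheel '[{"delta_pos":[-0.1,0,0],"dr":[0,0,0]},{"delta_pos":[-0.1,0,0],"dr":[0,0,0]},{"delta_pos":[-0.1,0,0],"dr":[0,0,0]},{"delta_pos":[-0.1,0,0],"dr":[0,0,0]},{"delta_pos":[-0.07,0,0],"dr":[0,0,0]},{"delta_pos":[-0.07,0,0],"dr":[0,0,0]}]'
python3 -m handwheel '[{"delta_pos":[-0.07,0,0],"dr":[0,0,0]},{"delta_pos":[-0.07,0,0],"dr":[0,0,0]},{"delta_pos":[-0.07,0,0],"dr":[0,0,0]}]'
python3 -m handwheel '[{"delta_pos":[-0.07,0,0],"dr":[0,0,0]},{"delta_pos":[-0.07,0,0],"dr":[0,0,0]},{"delta_pos":[-0.07,0,0],"dr":[0,0,0]}]'
```

```text
t: 8.35
eef_pos: [0.5671, 0.1745, 0.0598]
ee_rot: [-3.141, -0.001, 0.001]
force: [2.4, 0.8, -0.9]
width: 0.0006
gripper_force: 1.3
t: 8.65
eef_pos: [0.5605, 0.1743, 0.0596]
ee_rot: [-3.141, -0.001, 0.0]
force: [2.7, -1.2, -0.6]
width: 0.0004
gripper_force: 1.4
t: 8.95
eef_pos: [0.554, 0.1743, 0.0596]
ee_rot: [-3.141, -0.0, 0.001]
force: [3.0, 0.8, 0.1]
width: 0.0006
gripper_force: 1.6
```

Contact at last, at about 2.5–3 N, so the tips do sit higher than reported. I'll go slightly deeper, then pull.

```bash
python3 -m handwheel '[{"delta_pos":[0,0,-0.1],"dr":[0,0,0]},{"delta_pos":[0,0,-0.1],"dr":[0,0,0]},{"delta_pos":[0,0,-0.1],"dr":[0,0,0]}]'
python3 -m handwheel '[{"delta_pos":[-0.08,0,0],"dr":[0,0,0]},{"delta_pos":[-0.1,0,0],"dr":[0,0,0]},{"delta_pos":[-0.1,0,0],"dr":[0,0,0]},{"delta_pos":[-0.1,0,0],"dr":[0,0,0]},{"delta_pos":[-0.1,0,0],"dr":[0,0,0]},{"delta_pos":[-0.1,0,0],"dr":[0,0,0]},{"delta_pos":[-0.1,0,0],"dr":[0,0,0]},{"delta_pos":[-0.1,0,0],"dr":[0,0,0]}]'
python3 -m handwheel '[{"delta_pos":[-0.1,0,0],"dr":[0,0,0]},{"delta_pos":[-0.1,0,0],"dr":[0,0,0]},{"delta_pos":[-0.1,0,0],"dr":[0,0,0]},{"delta_pos":[-0.1,0,0],"dr":[0,0,0]},{"delta_pos":[-0.1,0,0],"dr":[0,0,0]},{"delta_pos":[-0.1,0,0],"dr":[0,0,0]}]'
python3 - <<'E'
from h import *
save('top','t4')
for d in mark_of('top','till_lip')[:1]: print(d,ray('top',d['location'],.086))
E
```

```text
t: 9.25
eef_pos: [0.5538, 0.1741, 0.0501]
ee_rot: [3.141, 0.0, 0.0]
force: [1.0, 0.2, 0.6]
width: 0.0004
gripper_force: 0.7
t: 10.05
eef_pos: [0.5307, 0.1744, 0.0508]
ee_rot: [-3.141, -0.001, 0.001]
force: [4.8, -0.2, 1.1]
width: 0.0003
gripper_force: 2.2
t: 10.65
eef_pos: [0.5129, 0.1745, 0.0508]
ee_rot: [-3.141, -0.001, 0.001]
force: [5.2, -0.2, 3.2]
width: 0.0006
gripper_force: 2.6
{'location': [188.9, 206.1], 'conf': 0.57} [0.50501971 0.17776579 0.086     ]
```

```bash
python3 -m handwheel '[{"delta_pos":[-0.1,0,0],"dr":[0,0,0]},{"delta_pos":[-0.1,0,0],"dr":[0,0,0]},{"delta_pos":[-0.1,0,0],"dr":[0,0,0]},{"delta_pos":[-0.1,0,0],"dr":[0,0,0]},{"delta_pos":[-0.1,0,0],"dr":[0,0,0]}]'
python3 -m handwheel '[{"delta_pos":[-0.1,0,0],"dr":[0,0,0]},{"delta_pos":[-0.1,0,0],"dr":[0,0,0]},{"delta_pos":[-0.1,0,0],"dr":[0,0,0]},{"delta_pos":[-0.08,0,0],"dr":[0,0,0]}]'
python3 -m handwheel '[{"delta_pos":[-0.04,0,0],"dr":[0,0,0]},{"delta_pos":[-0.04,0,0],"dr":[0,0,0]}]'
python3 -m handwheel '[{"delta_pos":[-0.04,0,0],"dr":[0,0,0]},{"delta_pos":[-0.04,0,0],"dr":[0,0,0]}]'
```

```text
t: 11.25
eef_pos: [0.4978, 0.1744, 0.0507]
ee_rot: [-3.141, -0.001, 0.001]
force: [4.4, -0.5, 2.7]
width: 0.0
gripper_force: 2.5
t: 11.65
eef_pos: [0.4864, 0.1743, 0.0506]
ee_rot: [-3.141, -0.001, 0.001]
force: [5.5, -0.5, 3.0]
width: 0.0002
gripper_force: 2.6
t: 11.85
eef_pos: [0.484, 0.1744, 0.0506]
ee_rot: [-3.141, -0.001, 0.001]
force: [3.8, -0.5, 2.4]
width: -0.0001
gripper_force: 2.7
t: 12.05
eef_pos: [0.4817, 0.1744, 0.0506]
ee_rot: [-3.141, -0.001, 0.001]
force: [6.0, 0.1, 2.8]
width: 0.0003
gripper_force: 2.7
```

Now I'll move in small steps and read the force after each.

```bash
R='' ; python3 -m handwheel '[{"delta_pos":[-0.04,0,0],"dr":[0,0,0]},{"delta_pos":[-0.04,0,0],"dr":[0,0,0]}]' | sed -n '1,4p'
python3 -m handwheel '[{"delta_pos":[-0.04,0,0],"dr":[0,0,0]}]' | grep -E 'pos|^force'
python3 -m handwheel '[{"delta_pos":[-0.04,0,0],"dr":[0,0,0]}]' | grep -E 'pos|^force'
python3 -m handwheel '[{"delta_pos":[-0.03,0,0],"dr":[0,0,0]}]' | grep -E 'pos|^force'
python3 -m handwheel '[{"delta_pos":[-0.03,0,0],"dr":[0,0,0]}]' | grep -E 'pos|^force'
```

```text
t: 12.25
eef_pos: [0.4793, 0.1744, 0.0506]
ee_rot: [-3.141, -0.001, 0.001]
force: [5.9, 0.1, 4.4]
eef_pos: [0.4781, 0.1744, 0.0506]
force: [4.7, -0.5, 3.7]
eef_pos: [0.4769, 0.1744, 0.0506]
force: [5.0, -0.7, 2.8]
eef_pos: [0.476, 0.1744, 0.0506]
force: [6.8, -0.3, 3.3]
eef_pos: [0.4751, 0.1744, 0.0506]
force: [4.6, -0.4, 3.6]
```

```bash
python3 -m handwheel '[{"delta_pos":[-0.03,0,0],"dr":[0,0,0]}]' | grep -E 'pos|^force'
python3 -m handwheel '[{"delta_pos":[-0.03,0,0],"dr":[0,0,0]}]' | grep -E 'pos|^force'
python3 -m handwheel '[{"delta_pos":[-0.03,0,0],"dr":[0,0,0]}]' | grep -E 'pos|^force'
python3 -m handwheel '[{"delta_pos":[-0.03,0,0],"dr":[0,0,0]}]' | grep -E 'pos|^force'
```

```text
eef_pos: [0.4742, 0.1744, 0.0506]
force: [4.9, 0.0, 2.8]
eef_pos: [0.4733, 0.1743, 0.0506]
force: [4.8, 0.3, 4.4]
eef_pos: [0.4724, 0.1744, 0.0506]
force: [4.9, -0.1, 2.6]
eef_pos: [0.4715, 0.1744, 0.0507]
force: [4.6, 0.1, 2.6]
```

```bash
for i in 1; do :; done; python3 -m handwheel '[{"delta_pos":[-0.03,0,0],"dr":[0,0,0]},{"delta_pos":[-0.03,0,0],"dr":[0,0,0]}]' | grep -E 'pos|^force'
python3 -m handwheel '[{"delta_pos":[-0.03,0,0],"dr":[0,0,0]}]' | grep -E 'pos|^force'
python3 -m handwheel '[{"delta_pos":[-0.03,0,0],"dr":[0,0,0]}]' | grep -E 'pos|^force'
python3 -m handwheel '[{"delta_pos":[-0.03,0,0],"dr":[0,0,0]}]' | grep -E 'pos|^force'
```

```text
eef_pos: [0.4695, 0.1743, 0.0506]
force: [4.3, 0.9, 2.4]
eef_pos: [0.4688, 0.1743, 0.0506]
force: [6.4, -0.5, 2.2]
eef_pos: [0.4682, 0.1744, 0.0506]
force: [8.0, -1.2, 0.5]
eef_pos: [0.4676, 0.1745, 0.0507]
force: [10.3, -1.8, 0.3]
```

The buffers are met at TCP x ≈ 0.469. From here I'll use finer steps.

```bash
python3 -m handwheel '[{"delta_pos":[-0.015,0,0],"dr":[0,0,0]}]' | grep -E 'pos|^force'
python3 -m handwheel '[{"delta_pos":[-0.01,0,0],"dr":[0,0,0]}]' | grep -E 'pos|^force'
python3 -m handwheel '[{"delta_pos":[-0.01,0,0],"dr":[0,0,0]}]' | grep -E 'pos|^force'
```

```text
eef_pos: [0.4675, 0.1746, 0.0508]
force: [10.4, -2.0, 0.1]
eef_pos: [0.4671, 0.1745, 0.0507]
force: [11.2, -1.8, -1.6]
eef_pos: [0.467, 0.1746, 0.0507]
force: [12.2, -1.4, -0.5]
```

```bash
python3 -m handwheel '[{"delta_pos":[-0.01,0,0],"dr":[0,0,0]}]' | grep -E 'pos|^force'
python3 -m handwheel '[{"delta_pos":[-0.01,0,0],"dr":[0,0,0]}]' | grep -E 'pos|^force'
python3 - <<'E'
from h import *
save('scene','s5')
for c in ('till_lip','till_catch'):
  print(c,[(d['location'],d['conf']) for d in find_in('scene',c)[:2]],[(d['location'],d['conf']) for d in mark_of('scene',c)[:2]])
print([ray('scene',d['location'],.086) for d in mark_of('scene','till_lip')[:1]], get_state()['force'])
E
```

```text
eef_pos: [0.4669, 0.1746, 0.0508]
force: [11.9, -2.3, -1.4]
eef_pos: [0.4667, 0.1746, 0.0508]
force: [13.1, -1.7, -1.7]
till_lip [([214.3, 188.2], 0.89)] [([225.9, 174.9], 0.86)]Traceback (most recent call last):
  File "<stdin>", line 4, in <module>
ValueError: it knows: glue_bottle, tape_centre, tape_measure, till, till_lip, tool_chest, well_floor
```

```bash
python3 -m handwheel '[{"delta_pos":[-0.01,0,0],"dr":[0,0,0]}]' | grep -E 'pos|^force'
python3 -m handwheel '[{"delta_pos":[-0.01,0,0],"dr":[0,0,0]}]' | grep -E 'pos|^force'
python3 -m handwheel '[{"delta_pos":[0,0,0],"dr":[0,0,0]}]' | grep -E 'pos|^force'
```

```text
eef_pos: [0.4666, 0.1747, 0.0508]
force: [13.4, -3.6, -1.9]
eef_pos: [0.4664, 0.1748, 0.0509]
force: [14.0, -2.5, -1.2]
eef_pos: [0.4664, 0.1747, 0.0509]
force: [14.1, -2.0, -1.5]
```

```bash
python3 -m handwheel '[{"delta_pos":[0.02,0,0],"dr":[0,0,0]},{"delta_pos":[0.02,0,0],"dr":[0,0,0]}]' | grep -E 'pos|^force'
python3 -m handwheel '[{"delta_pos":[0.02,0,0],"dr":[0,0,0]},{"delta_pos":[0.02,0,0],"dr":[0,0,0]}]' | grep -E 'pos|^force'
python3 -m handwheel '[{"delta_pos":[0.02,0,0],"dr":[0,0,0]},{"delta_pos":[0.02,0,0],"dr":[0,0,0]}]' | grep -E 'pos|^force'
python3 -m handwheel '[{"delta_pos":[0.02,0,0],"dr":[0,0,0]},{"delta_pos":[0,0,0],"dr":[0,0,0]}]' | grep -E 'pos|^force'
```

```text
eef_pos: [0.4668, 0.1745, 0.0506]
force: [7.4, 0.3, 1.3]
eef_pos: [0.467, 0.1744, 0.0505]
force: [3.6, 1.3, 2.3]
eef_pos: [0.4676, 0.1741, 0.0502]
force: [2.7, 0.6, 1.5]
eef_pos: [0.4676, 0.1735, 0.0499]
force: [0.5, 0.1, -0.2]
```

```bash
python3 -m handwheel '[{"delta_pos":[0.1,0,0],"dr":[0,0,0]},{"delta_pos":[0,0,0],"dr":[0,0,0]},{"delta_pos":[0,0,0],"dr":[0,0,0]}]' | grep -E 'pos|^force'
python3 -m handwheel '[{"delta_pos":[-0.04,0,0],"dr":[0,0,0]},{"delta_pos":[0,0,0],"dr":[0,0,0]}]' | grep -E 'pos|^force'
python3 -m handwheel '[{"delta_pos":[-0.03,0,0],"dr":[0,0,0]},{"delta_pos":[0,0,0],"dr":[0,0,0]}]' | grep -E 'pos|^force'
python3 -m handwheel '[{"delta_pos":[-0.03,0,0],"dr":[0,0,0]},{"delta_pos":[0,0,0],"dr":[0,0,0]}]' | grep -E 'pos|^force'
python3 -m handwheel '[{"delta_pos":[-0.03,0,0],"dr":[0,0,0]},{"delta_pos":[0,0,0],"dr":[0,0,0]}]' | grep -E 'pos|^force'
```

```text
eef_pos: [0.4713, 0.1738, 0.0501]
force: [-0.1, 0.4, -0.3]
eef_pos: [0.4701, 0.174, 0.0503]
force: [0.7, 0.1, 0.9]
eef_pos: [0.4694, 0.1742, 0.0505]
force: [-1.1, -0.4, 1.1]
eef_pos: [0.4686, 0.1742, 0.0505]
force: [0.4, -0.1, -0.3]
eef_pos: [0.4677, 0.1742, 0.0505]
force: [-0.1, -0.5, -0.3]
```

Off the till at the buffers the force reads about zero at x ≈ 0.4676, while buffer contact began at 0.469. The till is staying pressed in by about 1.5 mm, which friction of about 2.7 N couldn't do, so the catch is up. Next I'll lift out and go to the tape. The real fingertips are about 31–45 mm higher than reported.

```bash
python3 -m handwheel '[{"delta_pos":[0.1,0,0],"dr":[0,0,0]},{"delta_pos":[0,0,0.5],"dr":[0,0,0]},{"delta_pos":[0,0,0.8],"dr":[0,0,0]},{"delta_pos":[0,0,1],"dr":[0,0,0]},{"delta_pos":[0,0,1],"dr":[0,0,0]},{"delta_pos":[0,0,1],"dr":[0,0,0]},{"delta_pos":[0,0,0.7],"dr":[0,0,0]}]' | grep -E 'pos|^force'
python3 -m handwheel '[{"delta_pos":[-0.14,-0.48,0],"dr":[0,0,-7.94]},{"delta_pos":[-0.14,-0.48,0],"dr":[0,0,-7.94]},{"delta_pos":[-0.14,-0.48,0],"dr":[0,0,-7.94]},{"delta_pos":[-0.14,-0.48,0],"dr":[0,0,-7.94]},{"delta_pos":[-0.14,-0.48,0],"dr":[0,0,-7.94]},{"delta_pos":[-0.14,-0.48,0],"dr":[0,0,-7.94]},{"delta_pos":[-0.14,-0.48,0],"dr":[0,0,-7.94]},{"delta_pos":[-0.14,-0.48,0],"dr":[0,0,-7.94]},{"delta_pos":[-0.14,-0.48,0],"dr":[0,0,-7.94]},{"delta_pos":[-0.14,-0.48,0],"dr":[0,0,-7.94]}]'
python3 -m handwheel '[{"delta_pos":[0,0,0],"dr":[0,0,0]},{"delta_pos":[0,0,0],"dr":[0,0,0]}]' | grep -E 'pos|rot'
python3 - <<'E'
from h import *
im=save('wrist','w6')
for k in ('tape_centre','tape_measure'):
  for d in mark_of('wrist',k)[:2]: print(k,d,ray('wrist',d['location'],Z[k]).round(4))
hsv=cv2.cvtColor(im,cv2.COLOR_RGB2HSV); m=cv2.inRange(hsv,(16,120,70),(32,255,255))
n,l,st,ce=cv2.connectedComponentsWithStats(m)
for i in range(1,n):
  if st[i][4]>300: print(st[i],ce[i].round(0),cv2.minAreaRect(np.argwhere(l==i)[:,::-1].astype(np.float32)),ray('wrist',ce[i],.065).round(3))
save('top','t6')
for d in mark_of('top','till_lip')[:1]: print('lip',d,ray('top',d['location'],.086).round(4))
E
```

```text
eef_pos: [0.4714, 0.1745, 0.2028]
force: [-0.4, 0.4, -0.6]
t: 18.15
eef_pos: [0.4286, 0.0296, 0.2005]
ee_rot: [-3.141, 0.0, -1.391]
force: [0.7, -0.1, 0.6]
width: 0.0007
gripper_force: 0.0
eef_pos: [0.429, 0.0302, 0.2006]
ee_rot: [-3.141, 0.0, -1.383]
tape_centre {'location': [285.4, 117.1], 'conf': 0.95} [ 0.4383 -0.04    0.033 ]
tape_centre {'location': [330.5, 7.5], 'conf': 0.72} [ 0.4163 -0.1419  0.033 ]
tape_measure {'location': [311.4, 5.0], 'conf': 0.95} [ 0.4328 -0.1506  0.    ]
tape_measure {'location': [290.4, 96.0], 'conf': 0.57} [ 0.4367 -0.0624  0.    ]
[ 302    0   55   42 1178] [334.  15.] ((331.1253356933594, 10.358331680297852), (52.40724182128906, 38.708465576171875), 46.27302551269531) [ 0.414 -0.127  0.065]
[280  32  15  40 544] [287.  51.] ((287.0, 51.5), (39.0, 14.0), 90.0) [ 0.448 -0.093  0.065]
[ 270   94   37   63 2170] [288. 125.] ((288.0, 125.0), (62.0, 36.0), 90.0) [ 0.435 -0.033  0.065]
[444 237  30  38 725] [460. 257.] ((459.5689392089844, 257.82757568359375), (20.98357391357422, 39.738800048828125), 21.801406860351562) [0.242 0.06  0.065]
[  56  329  375   15 3890] [264. 337.] ((243.0, 336.0), (374.0, 14.0), -0.0) [0.418 0.188 0.065]
```

View pics/w6.png

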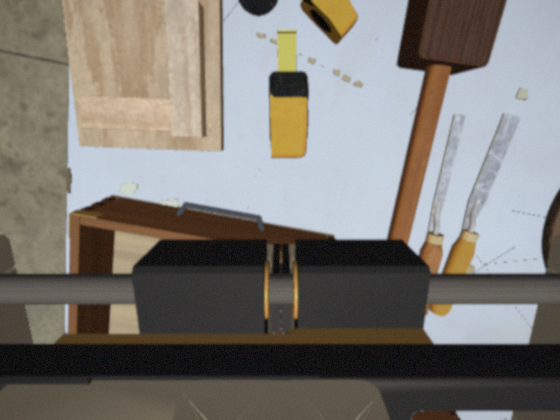

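The wrist view shows the large tape square to the tool, with its case at columns 269–308, rows 71–157, and the blade pointing up. The smaller one is at (330,12).

```bash
python3 - <<'E'
from h import *
print(get_state()['eef_pos'],get_state()['ee_rot'])
for z in (.065,.05): print([ray('wrist',p,z).round(4) for p in [(288.5,114),(288,157),(289,71),(269,115),(308,115)]])
im=cv2.imread('pics/t6.png')
for d in mark_of('top','till_lip')[:2]: print('lip',d,ray('top',d['location'],.086).round(4))
for d in mark_of('top','well_floor')[:2]: print('well',d,ray('top',d['location'],.008).round(4))
E
```

```text
[0.42891518 0.03063038 0.20040082] [ 3.14144698e+00 -4.86682023e-05 -1.38376960e+00]
[array([ 0.4363, -0.0429,  0.065 ]), array([ 0.4294, -0.0055,  0.065 ]), array([ 0.4427, -0.078 ,  0.065 ]), array([ 0.4532, -0.0389,  0.065 ]), array([ 0.419 , -0.0453,  0.065 ])]
[array([ 0.436 , -0.0432,  0.05  ]), array([ 0.4288, -0.0039,  0.05  ]), array([ 0.4427, -0.0799,  0.05  ]), array([ 0.4537, -0.0389,  0.05  ]), array([ 0.4179, -0.0457,  0.05  ])]
```

```bash
python3 -m handwheel '[{"delta_pos":[0.08,-0.8,0],"dr":[0,0,0]},{"delta_pos":[0.08,-0.8,0],"dr":[0,0,0]},{"delta_pos":[0.08,-0.82,0],"dr":[0,0,0]},{"delta_pos":[0,0,-0.7],"dr":[0,0,0]},{"delta_pos":[0,0,-0.9],"dr":[0,0,0]},{"delta_pos":[0,0,-0.9],"dr":[0,0,0]},{"delta_pos":[0,0,-0.7],"dr":[0,0,0]},{"delta_pos":[0,0,-0.5],"dr":[0,0,0]},{"delta_pos":[0,0,-0.3],"dr":[0,0,0]},{"delta_pos":[0,0,0],"dr":[0,0,0]}]' -0.23 20
python3 -m handwheel '[{"delta_pos":[0,0,-0.4],"dr":[0,0,0]},{"delta_pos":[0,0,-0.4],"dr":[0,0,0]},{"delta_pos":[0,0,-0.4],"dr":[0,0,0]},{"delta_pos":[0,0,0],"dr":[0,0,0]}]'
```

```text
t: 19.7
eef_pos: [0.4353, -0.0425, 0.0795]
ee_rot: [3.139, -0.0, -1.385]
force: [-1.4, -0.7, -0.0]
width: 0.0536
gripper_force: 0.0
t: 20.1
eef_pos: [0.4356, -0.0424, 0.0441]
ee_rot: [3.14, -0.0, -1.385]
force: [-0.2, -0.1, -0.2]
width: 0.054
gripper_force: 0.0
```

```bash
python3 -m handwheel '[{"delta_pos":[0,0,-0.3],"dr":[0,0,0]},{"delta_pos":[0,0,-0.25],"dr":[0,0,0]},{"delta_pos":[0,0,-0.2],"dr":[0,0,0]}]' | grep -E 'pos|^force'
python3 -m handwheel '[{"delta_pos":[0,0,-0.2],"dr":[0,0,0]},{"delta_pos":[0,0,-0.2],"dr":[0,0,0]},{"delta_pos":[0,0,-0.1],"dr":[0,0,0]},{"delta_pos":[0,0,0],"dr":[0,0,0]}]' | grep -E 'pos|^force'
```

```text
eef_pos: [0.4361, -0.0423, 0.0217]
force: [-0.2, -0.2, -0.5]
eef_pos: [0.4357, -0.0425, 0.0065]
force: [-0.1, -0.4, -0.1]
```

```bash
python3 -m handwheel '[{"delta_pos":[0,0,0],"dr":[0,0,0]},{"delta_pos":[0,0,0],"dr":[0,0,0]},{"delta_pos":[0,0,0],"dr":[0,0,0]},{"delta_pos":[0,0,0],"dr":[0,0,0]},{"delta_pos":[0,0,0],"dr":[0,0,0]}]' 1 25
```

```text
t: 21.3
eef_pos: [0.4361, -0.0423, 0.0072]
ee_rot: [-3.141, 0.0, -1.385]
force: [-0.6, 0.2, 2.0]
width: 0.0337
gripper_force: 24.9
```

Grasped: the width is 33.7 mm. Lifting, then carrying it over the well.

```bash
python3 -m handwheel '[{"delta_pos":[0,0,0.3],"dr":[0,0,0]},{"delta_pos":[0,0,0.6],"dr":[0,0,0]},{"delta_pos":[0,0,0.8],"dr":[0,0,0]},{"delta_pos":[0,0,0.8],"dr":[0,0,0]},{"delta_pos":[0,0,0.8],"dr":[0,0,0]},{"delta_pos":[0,0,0.5],"dr":[0,0,0]},{"delta_pos":[0,0,0.4],"dr":[0,0,0]},{"delta_pos":[0,0,0],"dr":[0,0,0]}]'
python3 -m handwheel '[{"delta_pos":[0.2,0.4,0],"dr":[0,0,-1.1]},{"delta_pos":[0.33,0.82,0],"dr":[0,0,-1.1]},{"delta_pos":[0.34,0.82,0],"dr":[0,0,-1.1]},{"delta_pos":[0.34,0.82,0],"dr":[0,0,-1.1]},{"delta_pos":[0.34,0.82,0],"dr":[0,0,-1.1]},{"delta_pos":[0.34,0.82,0],"dr":[0,0,-1.1]},{"delta_pos":[0.34,0.82,0],"dr":[0,0,-1.1]},{"delta_pos":[0.34,0.82,0],"dr":[0,0,-1.1]},{"delta_pos":[0.34,0.82,0],"dr":[0,0,-1.0]},{"delta_pos":[0.33,0.82,0],"dr":[0,0,-0.85]}]'
python3 -m handwheel '[{"delta_pos":[0,0.04,0],"dr":[0,0,0]},{"delta_pos":[0,0,0],"dr":[0,0,0]},{"delta_pos":[0,0,0],"dr":[0,0,0]}]'
python3 - <<'E'
from h import *
save('top','t7');im=save('scene','s7');
for c in ('top','scene'):
  for k,z in (('till_lip',.086),('tape_centre',.153)):
    for d in mark_of(c,k)[:2]: print(c,k,d,ray(c,d['location'],z).round(3))
a=cv2.resize(cv2.imread('pics/t7.png')[140:290,130:250],(400,500),interpolation=2)
b=cv2.resize(im[110:235,170:270,::-1],(400,500),interpolation=2)
cv2.imwrite('pics/c8.png',np.hstack([a,b]))
E
```

```text
t: 22.1
eef_pos: [0.4366, -0.0422, 0.1347]
ee_rot: [-3.139, 0.0, -1.385]
force: [0.2, -0.3, -3.8]
width: 0.0342
gripper_force: 24.9
t: 23.1
eef_pos: [0.5327, 0.1916, 0.1318]
ee_rot: [3.14, -0.001, -1.572]
force: [-0.1, -1.5, -3.0]
width: 0.0337
gripper_force: 24.9
t: 23.4
eef_pos: [0.5323, 0.1914, 0.1321]
ee_rot: [3.14, -0.001, -1.571]
force: [-0.3, -1.4, -2.9]
width: 0.0339
gripper_force: 24.9
top till_lip {'location': [191.9, 224.1], 'conf': 0.69} [0.464 0.17  0.086]
top till_lip {'location': [384.0, 222.9], 'conf': 0.47} [ 0.463 -0.271  0.086]
top tape_centre {'location': [326.1, 244.2], 'conf': 0.89} [ 0.413 -0.127  0.153]
top tape_centre {'location': [173.2, 191.1], 'conf': 0.79} [0.529 0.198 0.153]
scene till_lip {'location': [227.6, 178.5], 'conf': 0.59} [0.464 0.164 0.086]
scene tape_centre {'location': [285.4, 280.1], 'conf': 0.85} [ 0.365 -0.204  0.153]
scene tape_centre {'location': [240.2, 140.0], 'conf': 0.7} [0.537 0.204 0.153]
```

View pics/c8.png

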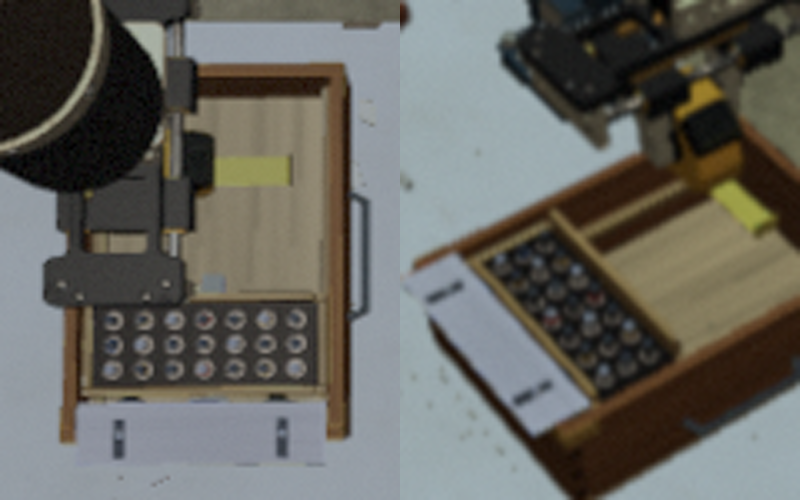

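The top crop shows the catch tooth standing up behind the till's far wall, at crop (213,283). The tape hangs upright over the well with its blade pointing right and clear of the runner. Lowering now.

```bash
python3 -m handwheel '[{"delta_pos":[0,0,-0.4],"dr":[0,0,0]},{"delta_pos":[0,0,-0.6],"dr":[0,0,0]},{"delta_pos":[0,0,-0.6],"dr":[0,0,0]},{"delta_pos":[0,0,-0.6],"dr":[0,0,0]},{"delta_pos":[0,0,-0.5],"dr":[0,0,0]},{"delta_pos":[0,0,-0.4],"dr":[0,0,0]},{"delta_pos":[0,0,-0.2],"dr":[0,0,0]},{"delta_pos":[0,0,-0.1],"dr":[0,0,0]},{"delta_pos":[0,0,0],"dr":[0,0,0]}]'
python3 -m handwheel '[{"delta_pos":[0,0,-0.05],"dr":[0,0,0]},{"delta_pos":[0,0,-0.05],"dr":[0,0,0]}]' | grep -E 'pos|^force'
python3 -m handwheel '[{"delta_pos":[0,0,-0.05],"dr":[0,0,0]},{"delta_pos":[0,0,-0.05],"dr":[0,0,0]}]' | grep -E 'pos|^force'
```

```text
t: 24.6
eef_pos: [0.5332, 0.1922, 0.0308]
ee_rot: [3.142, -0.0, -1.571]
force: [-0.3, 0.4, -2.9]
width: 0.034
gripper_force: 24.9
eef_pos: [0.5336, 0.1925, 0.0285]
force: [-0.1, 0.3, -2.6]
eef_pos: [0.5333, 0.1923, 0.0251]
force: [0.4, -0.0, -2.5]
```

```bash
python3 -m handwheel '[{"delta_pos":[0,0,-0.05],"dr":[0,0,0]},{"delta_pos":[0,0,-0.05],"dr":[0,0,0]},{"delta_pos":[0,0,-0.05],"dr":[0,0,0]},{"delta_pos":[0,0,-0.05],"dr":[0,0,0]}]' | grep -E 'pos|^force'
python3 -m handwheel '[{"delta_pos":[0,0,-0.04],"dr":[0,0,0]}]' | grep -E 'pos|^force'
python3 -m handwheel '[{"delta_pos":[0,0,-0.03],"dr":[0,0,0]}]' | grep -E 'pos|^force'
python3 -m handwheel '[{"delta_pos":[0,0,-0.03],"dr":[0,0,0]}]' | grep -E 'pos|^force'
```

```text
eef_pos: [0.5331, 0.1922, 0.0188]
force: [-0.7, 0.6, -2.9]
eef_pos: [0.5331, 0.1922, 0.0176]
force: [-0.0, -0.2, -2.6]
eef_pos: [0.5331, 0.1922, 0.0167]
force: [0.1, 0.3, -2.8]
eef_pos: [0.5332, 0.1922, 0.0159]
force: [0.4, 0.2, -3.8]
```

```bash
python3 -m handwheel '[{"delta_pos":[0,0,-0.03],"dr":[0,0,0]}]' | grep -E 'pos|^force'
python3 -m handwheel '[{"delta_pos":[0,0,-0.02],"dr":[0,0,0]}]' | grep -E 'pos|^force'
python3 -m handwheel '[{"delta_pos":[0,0,-0.02],"dr":[0,0,0]}]' | grep -E 'pos|^force'
```

```text
eef_pos: [0.5332, 0.1922, 0.0152]
force: [-5.1, -0.5, 9.5]
eef_pos: [0.5332, 0.1923, 0.0152]
force: [-4.1, -0.5, 11.2]
eef_pos: [0.5332, 0.1922, 0.0151]
force: [-7.5, -0.9, 17.1]
```

The tape is on the floor. I'll relieve the pressure, release and lift straight up.

```bash
python3 -m handwheel '[{"delta_pos":[0,0,0.03],"dr":[0,0,0]},{"delta_pos":[0,0,0.01],"dr":[0,0,0]}]' | grep -E 'pos|^force'
python3 -m handwheel '[{"delta_pos":[0,0,0],"dr":[0,0,0]},{"delta_pos":[0,0,0],"dr":[0,0,0]},{"delta_pos":[0,0,0],"dr":[0,0,0]},{"delta_pos":[0,0,0],"dr":[0,0,0]}]' -0.2
python3 -m handwheel '[{"delta_pos":[0,0,0.2],"dr":[0,0,0]},{"delta_pos":[0,0,0.4],"dr":[0,0,0]},{"delta_pos":[0,0,0.6],"dr":[0,0,0]},{"delta_pos":[0,0,0.8],"dr":[0,0,0]},{"delta_pos":[0,0,0.9],"dr":[0,0,0]},{"delta_pos":[0,0,0.9],"dr":[0,0,0]},{"delta_pos":[0,0,0.9],"dr":[0,0,0]},{"delta_pos":[0,0,0.5],"dr":[0,0,0]},{"delta_pos":[0,0.8,0.3],"dr":[0,0,0]},{"delta_pos":[0,0.8,0],"dr":[0,0,0]}]'
python3 -m handwheel '[{"delta_pos":[0,0.9,0],"dr":[0,0,0]},{"delta_pos":[0,0.9,0],"dr":[0,0,0]},{"delta_pos":[0,0.9,0],"dr":[0,0,0]},{"delta_pos":[0,0.5,0],"dr":[0,0,0]},{"delta_pos":[0,0,0],"dr":[0,0,0]},{"delta_pos":[0,0,0],"dr":[0,0,0]}]' | grep -E '^t|pos'
python3 - <<'E'
from h import *
save('top','t9');im=save('scene','s9')
for c in ('top','scene'):
  for k,z in (('till_lip',.086),('tape_centre',.041)):
    for d in mark_of(c,k)[:2]: print(c,k,d,ray(c,d['location'],z).round(3))
a=cv2.resize(cv2.imread('pics/t9.png')[140:290,130:250],(400,500),interpolation=2)
b=cv2.resize(im[110:235,170:295,::-1],(400,500),interpolation=2)
cv2.imwrite('pics/c9.png',np.hstack([a,b]))
E
```

```text
eef_pos: [0.5333, 0.1924, 0.0152]
force: [0.0, 0.4, -1.7]
t: 26.6
eef_pos: [0.5333, 0.1923, 0.0151]
ee_rot: [-3.141, 0.0, -1.571]
force: [-0.0, -0.1, -0.6]
width: 0.0522
gripper_force: 0.0
t: 27.6
eef_pos: [0.5341, 0.2408, 0.1835]
ee_rot: [-3.138, 0.003, -1.572]
force: [-0.1, 0.5, -0.5]
width: 0.0525
gripper_force: 0.0
t: 28.2
eef_pos: [0.5329, 0.3359, 0.1804]
top till_lip {'location': [190.2, 228.1], 'conf': 0.75} [0.454 0.174 0.086]
top till_lip {'location': [194.6, 219.6], 'conf': 0.47} [0.474 0.164 0.086]
top tape_centre {'location': [182.5, 199.8], 'conf': 0.85} [0.526 0.202 0.041]
top tape_centre {'location': [327.8, 246.0], 'conf': 0.84} [ 0.412 -0.146  0.041]
scene till_lip {'location': [228.3, 177.4], 'conf': 0.77} [0.467 0.166 0.086]
scene tape_centre {'location': [286.2, 276.8], 'conf': 0.97} [ 0.416 -0.147  0.041]
scene tape_centre {'location': [245.6, 169.9], 'conf': 0.67} [0.544 0.2   0.041]
```

View pics/c9.png

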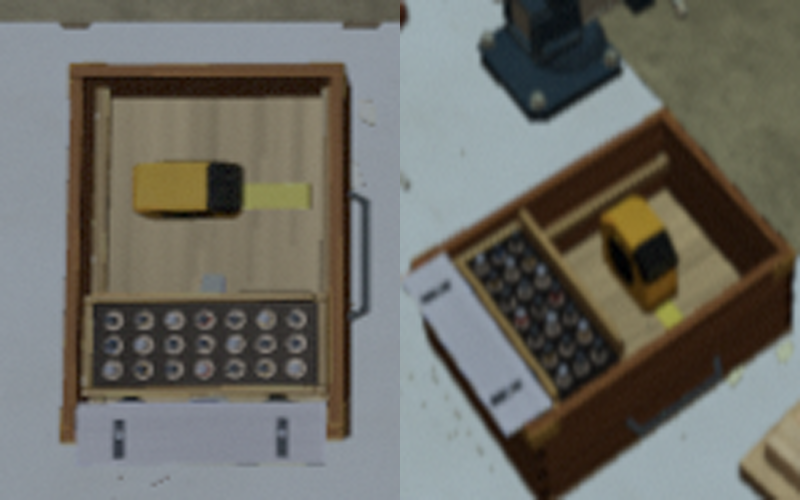

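The tape stands upright in the well (left crop (190,190)), the till is forward with the catch tooth showing behind it at (213,283), and the arm is clear. Handing in.

```bash
python3 -c "
from station import job_done
print(job_done())"
```

```text
the job is handed in; nothing more can be done
None
```

I handed the job in: the till is home and held by its catch (about 14 N at most on the wrist force reading while drawing it), the larger yellow tape stands upright on the well floor, and the arm is clear; I kept well away from the glue bottle but did not re-check it at the end, and no verdict came back.

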